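# Push the belt box into its dock between wet-painted rails

## Task

Push the blue box of grinding belts along the bench into its dock, down the lane between the two yellow rails, until it sits fully home against the black rubber stop. The rails have just been painted and are still wet, so neither the box nor the robot may touch them: line the box up with the lane before it goes in. Only push the box, keeping it flat on the bench and never lifting it, leave the other things where they stand, and finish with the robot clear of everything.

Things in the scene. Friction and masses are not known exactly. Their poses are not given: they have to be found in the camera images.
- belt_box: Closed blue steel box, paper label on top: 100 mm wide (x), 120 mm long (y), 55 mm high, 0.45 to 0.92 kg, slides on the bench (friction coefficient about 0.5 to 0.7). Origin: centre of its underside. It starts in front of the lane's mouth (-y side of the dock), askew by up to 0.25 rad and up to 30 mm off the lane's centre line; its +y end goes in first.
- dock: Fixed dock, moved and turned (up to 0.3 rad) each time. Origin: centre of the lane's mouth, on the bench. y runs along the lane from mouth to stop, x across it, away from the robot. The lane's floor is the bench, no step. It is 120 mm wide between the rails (10 mm to spare each side of the box) and 190 mm long. With the box fully home its origin is at x = 0, y = 130 mm here.
- stop_face (a point): Centre of the lower edge of the stop's face towards the mouth, at x = 0, y = 190 mm in the dock's frame. The fixed black rubber stop closes the lane's end: 146 mm wide, 20 mm thick, 40 mm high. The box may touch it.
- rail_near: Fixed yellow guide rail on the robot's side of the lane, wet paint: 12 mm wide, 190 mm long (along the dock's y, from y = 0 to 190 mm), 20 mm high. Origin: centre of its underside, at x = -66 mm, y = 95 mm in the dock's frame.
- rail_far: Fixed yellow guide rail on the side away from the robot, wet paint: same size as the other. Origin: centre of its underside, at x = 66 mm, y = 95 mm in the dock's frame.
- oil_can: Loose metal can with a red band, 56 mm across, 95 mm high, origin at the centre of its underside. A bystander beside the dock.
- drive_wheel: Loose aluminium grinder wheel lying flat, 68 mm across with a 24 mm bore, 30 mm high, origin at the centre of its underside. A bystander beside the dock.
- cup: Loose white cup, 68 mm across, 75 mm high, origin at the centre of its underside. A bystander beside the dock.
There are look-alikes about, which are no part of the job. Of the things shaped like the belt_box, the blue one is meant.

How it is judged:
By the outcome, as a careful person would: the job done as asked, in the order asked, and still so for the second after the job is handed in, with the robot touching nothing.
It also fails if it takes over 64 s, if anything falls off the work surface, if the arm or the gripper's body presses on something with over 40 N, if the wrist force passes 120 N, or if a joint passes its speed limit or range.

## Robot

A 7-joint arm with a two-finger parallel gripper is mounted at the origin on the work surface. World frame = base frame: x ahead of the robot, y to its left, z up, the work surface at z = 0. Lengths are in mm, angles in rad, forces in N, time in s.
With the tool pointing down it reaches from about 400 to 925 mm from the base axis. Payload 4.1 kg.
Tool frame: the origin (TCP) lies midway between the tips of the shut fingers; the grasp point (between the pads) lies 19 mm behind it; z points along the fingers, y is the line along which they close (so a half turn about z gives the same grasp; the last joint's range is limited). The gripper opens to 85 mm and grips with 20 to 120 N. Pads are 22 mm wide; open, the fingers measure 114 mm over their backs; the gripper's body (76 mm by 85 mm) begins 54 mm behind the grasp point. The pads swing forward as they close: fully open they stand 13 mm farther back than shut.
Start: joints at [1.048, 0.398, 0.045, 1.537, -0.019, 1.207, -0.051], TCP at [267.337, -592.515, 231.347] pointing down, gripper open.
Joint ranges: [-2.82, 2.82], [-0.49, 2.23], [-1.37, 1.46], [0, 2.46], [-1.36, 4.5], [0.23, 2], [-2.94, 2.94]. Speed limits (rad/s): [2.57, 2.57, 3.14, 3.14, 3.14, 3.14, 3.14].

## Interface

Orientations are given as a rotation vector (axis times angle).
In Python, from bench import ctrl gives the robot as it stands.
- The arm moves only by the tool step_arm, never from a script. Its argument "rows" is one flat list of numbers, 6 for each row, row after row: the shift along the tool's x, y, z in units of 50 mm (1.0 is 50 mm), then the turn, a rotation vector about the tool's x, y, z in units of pi rad (1.0 is pi rad). A call has 1 to 10 rows; each row shifts and turns the commanded pose from where the row before left it, along the tool's axes as they then stand; what a row does not reach is not made up. A row lasts 1/8 s, in which the tool goes at most 62.5 mm and 10.7 degrees, less where a joint would pass 70% of its speed; a pose out of reach is approached as far as the arm can. A call with a number of a shift or a turn outside -1 to 1 is refused whole. A call with a gripper value outside its range is refused whole. "grip" is the closure, from 0 (fully open) to 1 (shut), set as the call begins (left out, the last holds). The fingers move at their own pace and stop on an object; the grip force is fixed at half the most. Time passes only in rows, so rows that do not move let the fingers close. It gives the time, the measured TCP pose, the force, the opening and the grip force at its end, in the units of the state.
- ctrl.state(): the state, without advancing time (a new reading comes with each control period).
- ctrl.read_camera(name): name is "side" or "top"; returns the picture (400x640x3 uint8, red, green, blue); there is no depth.
- ctrl.camera_model(name): a dict with "fx", "fy", "cx", "cy" (pixels), "xyz" and "orientation" of the camera in the world. Camera axes: x right, y down, z forward; pixel columns grow to the right and rows downward; lengths in mm; the calibration is good to about 2 mm. A picture is of the moment at which its call begins. camera_model takes no time and is no camera call.
- ctrl.job_done(): hands the job in; it is judged then, once.
The state is a dict: "clock": time; "joint_positions": joint angles; "joint_velocities": joint speeds; "effort": joint torques, N m; "position": TCP position; "eef_rot": TCP orientation; "contact_force": force on the tool from outside, world axes, zero at the start; "torque": the same for the moment, N m; "grip_width": finger opening in mm; "finger_force": force on a finger pad.
Only numpy, scipy, OpenCV 4.12 (cv2) and the standard library are available. Lean on these libraries where they do the work, as an engineer would, in place of code of your own. Each camera call takes 0.05 s, during which the arm holds its last target. There are 200 camera calls.

## Working session

There is one attempt and no reset: what is moved stays moved. The work goes in short steps, Python scripts to look and compute and a tool call to move; the robot and the scene stay as the last step left them, time stands still between calls to the robot, and variables do not carry over. Pictures are saved under pics/ and viewed, at most 10 in all, crops included, and the job is handed in when it is done.

Besides the shell and the picture viewer there is one more tool, called after ">>>" as a command line: name --argument value ..., lists and objects as JSON in quotes. step_arm: Moves the arm, as the interface text tells. Its arguments: {"type":"object","properties":{"rows":{"type":"array","items":{"type":"number"}},"grip":{"type":"number"}},"required":["rows"]}

```bash
mkdir -p pics; ls; python3 - <<'E'
from bench import ctrl
import cv2
for n in("top","side"):
    cv2.imwrite(f"pics/{n}0.png",ctrl.read_camera(n)[:,:,::-1]); print(ctrl.camera_model(n))
print(ctrl.state())
E
```

```text
pics
{'fx': 395.9536473572239, 'fy': 395.9536473572239, 'cx': 318.6823983220278, 'cy': 194.14417955049092, 'xyz': array([394.12283927, -79.07103939, 917.71196413]), 'orientation': array([-2.11951282,  2.15071854, -0.13213259])}
{'fx': 411.0547473050996, 'fy': 411.0547473050996, 'cx': 322.28698682948385, 'cy': 195.6199780309173, 'xyz': array([ 55.34903276, 621.35711512, 739.99385511]), 'orientation': array([-0.79832502,  2.52938788, -1.15524743])}
{'clock': 0.1, 'joint_positions': array([ 1.04801148,  0.39908096,  0.04501282,  1.53776262, -0.01872319,
        1.20689451, -0.05070152]), 'joint_velocities': array([ 0.00020819, -0.00163023,  0.00180093, -0.0044273 ,  0.00032747,
       -0.00083753,  0.00073569]), 'effort': array([ 3.09875075e-03, -4.76263547e+01,  1.36968434e+00, -2.54949170e+01,
        1.19413508e-02,  5.06357275e-03, -2.79916165e-06]), 'position': array([ 267.09585403, -591.9603413 ,  230.38698578]), 'eef_rot': array([-3.06966120e+00, -6.60549282e-01,  7.03193592e-04]), 'contact_force': array([ 0.32970594,  0.08656896, -0.09830356]), 'torque': array([-0.02424501, -0.03016661,  0.03653449]), 'finger_force': 0.0, 'grip_width': 85.58901204857042}
```

View pics/top0.png

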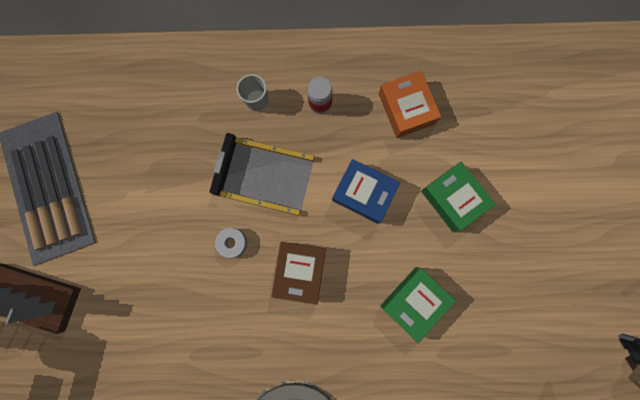

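View pics/side0.png

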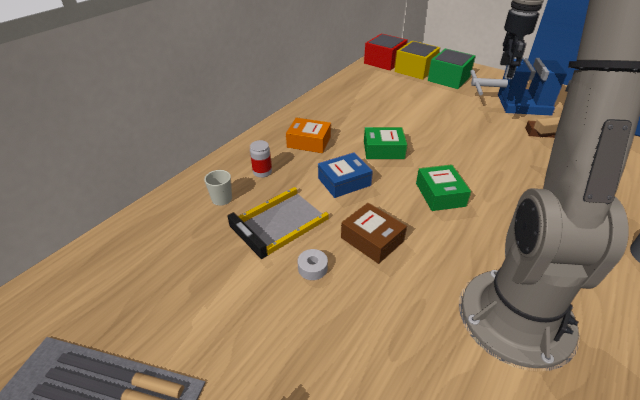

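The top view shows the blue box at (366,191). The look-alikes are orange (410,103), green (458,197), green (418,305) and brown (299,272), so blue is the one meant. The dock is at (265,175), with its mouth to the right and the stop at (223,165). I'll check both in one close crop.

```bash
python3 - <<'E'
import cv2
a=cv2.imread("pics/top0.png")[125:235,205:410]
a=cv2.resize(a,None,fx=3.9,fy=3.9,interpolation=cv2.INTER_CUBIC);cv2.imwrite("pics/crop.png",a)
E
```

```text
(no output)
```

View pics/crop.png

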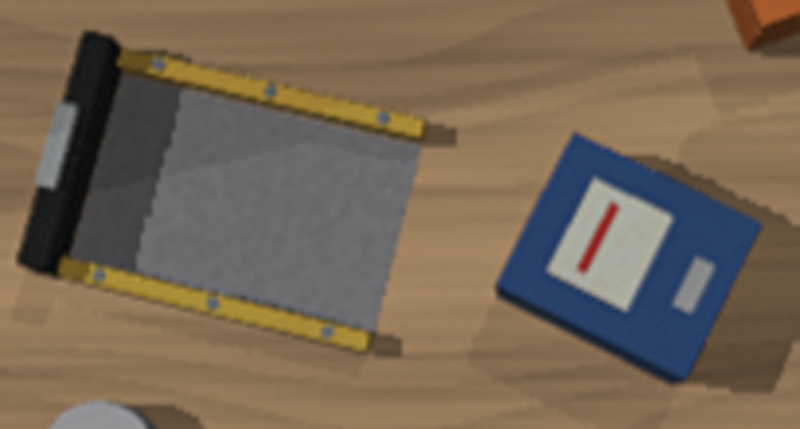

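```bash
cat > h.py <<'E'
from bench import ctrl
import cv2, numpy as np
from scipy.spatial.transform import Rotation as R
from scipy.optimize import least_squares
def ray(n,uv,z):
    m=ctrl.camera_model(n); uv=np.atleast_2d(uv).astype(float)
    d=np.c_[(uv[:,0]-m['cx'])/m['fx'],(uv[:,1]-m['cy'])/m['fy'],np.ones(len(uv))]@R.from_rotvec(m['orientation']).as_matrix().T
    p=m['xyz']; return (p+d*((z-p[2])/d[:,2])[:,None])[:,:2]
def fit(loc,w):  # 2D rigid fit -> x,y,theta, residuals
    loc,w=np.array(loc,float),np.array(w)
    f=lambda q:((loc@np.array([[np.cos(q[2]),np.sin(q[2])],[-np.sin(q[2]),np.cos(q[2])]])+q[:2])-w).ravel()
    r=min((least_squares(f,[*w.mean(0),t]) for t in(-.3,.3)),key=lambda r:r.cost); return r.x,r.fun.reshape(-1,2)
BOX=[(50,60),(50,-60),(-50,-60),(-50,60)]
def boxpose(uv,n="top"): return fit(BOX,ray(n,uv,55))
def indock(q,D):
    c,s=np.cos(D[2]),np.sin(D[2]); d=q[:2]-D[:2]; return np.array([c*d[0]+s*d[1],-s*d[0]+c*d[1],q[2]-D[2]])
E
python3 - <<'E'
from h import *
np.set_printoptions(precision=2,suppress=True)
cr=lambda p:np.array(p)/3.9-.37+[205,125]
box,r=boxpose(cr([(575,133),(762,227),(683,375),(498,289)]));print(box,r)
s=cr([(159,64),(271,91),(384,118),(98,275),(213,303),(328,331)]); w=ray("top",s,20); print(w)
m=cr([(426,120),(421,137),(372,333),(367,350)]); w2=ray("top",m,20); print(w2)
# y of screws unknown: spacing from far mid; use mouth corners
D,r=fit([(72,0),(60,0),(-60,0),(-72,0)],w2);print(D,r)
for a in w:print(indock(np.r_[a,0],D)[:2])
print(indock(box,D))
for n,p,z in(("wheel",(230,243),30),("cup",(252,85),75),("can",(320,87),95),("brown",(299,268),55)):
    print(n,ray("top",p,z), indock(np.r_[ray("top",p,z)[0],0],D))
E
```

```text
[ 528.51 -164.62   -0.48] [[ 1.01  1.09]
 [ 1.45 -1.14]
 [-4.14 -2.  ]
 [ 1.68  2.06]]
[[655.19 110.82]
 [637.17  43.12]
 [619.29 -24.59]
 [527.34 145.2 ]
 [509.59  76.87]
 [492.     9.14]]
[[617.59 -49.66]
 [607.27 -46.57]
 [490.42 -16.64]
 [480.49 -13.66]]
[548.94 -31.63  -0.25] [[ 1.03 -0.08]
 [-0.25 -0.16]
 [ 0.45  0.1 ]
 [-1.23  0.14]]
[ 66.99 164.6 ]
[66.58 94.54]
[66.31 24.51]
[-65.39 165.71]
[-65.38  95.11]
[-65.37  25.14]
[  13.68 -133.85   -0.23]
wheel [[417.59 140.  ]] [-170.31  133.07    0.25]
cup [[769.08  86.09]] [183.44 169.32   0.25]
can [[752.1  -67.26]] [205.58  16.62   0.25]
brown [[361.63 -16.14]] [-185.18  -32.13    0.25]
```

```bash
cat >> h.py <<'E'
cr=lambda p:np.array(p)/3.9-.37+[205,125]
_w=ray("top",cr([(159,64),(271,91),(384,118),(98,275),(213,303),(328,331),(426,120),(421,137),(372,333),(367,350)]),20)
DOCK=fit([(66,165),(66,95),(66,25),(-66,165),(-66,95),(-66,25),(72,0),(60,0),(-60,0),(-72,0)],_w)[0]
def d2w(x,y):
    c,s=np.cos(DOCK[2]),np.sin(DOCK[2]); return DOCK[:2]+[c*x-s*y,s*x+c*y]
def tool():
    s=ctrl.state(); M=R.from_rotvec(s['eef_rot']).as_matrix(); return s['position'],M
def go(x,y,z):  # shift to dock-frame point in tool units
    p,M=tool(); return M.T@(np.r_[d2w(x,y),z]-p)/50
def yaw(xdir): # turn about tool z (pi units) to bring tool x to dock-frame angle xdir
    p,M=tool(); a=np.arctan2(M[1,0],M[0,0]); d=(DOCK[2]+xdir-a+np.pi)%(2*np.pi)-np.pi; return -d/np.pi
def report():
    p,M=tool(); s=ctrl.state()
    print("dock tcp",indock(np.r_[p[:2],np.arctan2(M[1,0],M[0,0])],DOCK),"z",p[2],"tilt",M[2,:2],"j7",s['joint_positions'].round(2),"F",s['contact_force'],s['grip_width'],s['clock'])
np.set_printoptions(precision=3,suppress=True)
E
python3 - <<'E'
from h import *
print(DOCK); report()
for a in(0,np.pi/2,np.pi,-np.pi/2):print(a,yaw(a))
print(go(100,-134,150)); print(indock(np.r_[ray("top",(408,100),55)[0],0],DOCK),indock(np.r_[ray("top",(458,195),55)[0],0],DOCK))
E
```

```text
[549.073 -31.706  -0.258]
dock tcp [-129.499 -613.698    0.682] z 230.38698578294816 tilt [-0.    -0.002] j7 [ 1.05  0.4   0.05  1.54 -0.02  1.21 -0.05] F [ 0.33   0.087 -0.098] 85.58901204857042 0.1
0 0.2171609689827849
1.5707963267948966 -0.2828390310172151
3.141592653589793 -0.7828390310172151
-1.5707963267948966 0.7171609689827849
[ 9.612 -4.55   1.615]
[ 238.485 -179.348    0.258] [  51.456 -330.865    0.258]
```

>>> step_arm --rows '[0, 0, 0, 0, 0, 0.0543, 0, 0, 0, 0, 0, 0.0543, 0, 0, 0, 0, 0, 0.0543, 0, 0, 0, 0, 0, 0.0543, 0.5, -0.8, 0, 0, 0, 0, 0.5, -0.8, 0, 0, 0, 0, 0.5, -0.8, 0, 0, 0, 0, 0.5, -0.8, 0, 0, 0, 0, 0.5, -0.8, 0, 0, 0, 0, 0.5, -0.8, 0, 0, 0, 0]' --grip 0

```text
clock: 1.35
position: [474.4, -397.5, 230.9]
eef_rot: [-3.115, 0.405, 0.001]
contact_force: [-0.1, -0.4, 0.5]
grip_width: 85.5
finger_force: 0.0
```

>>> step_arm --rows '[0.5, -0.8, 0, 0, 0, 0, 0.5, -0.8, 0, 0, 0, 0, 0.5, -0.8, 0, 0, 0, 0, 0.5, -0.8, 0, 0, 0, 0, 0.2, -0.4, 0, 0, 0, 0, 0, 0, 0, 0, 0, 0, 0, 0, 0, 0, 0, 0]'

```text
clock: 2.22
position: [624.2, -255.7, 231.2]
eef_rot: [3.113, -0.41, -0.002]
contact_force: [-0.6, 0.5, -0.2]
grip_width: 85.4
finger_force: 0.0
```

```bash
python3 - <<'E'
from h import *
report(); print(yaw(0),go(115,-134,12)); cv2.imwrite("pics/top1.png",cv2.resize(ctrl.read_camera("top")[70:250,200:500,::-1],None,fx=2.6,fy=2.6,interpolation=cv2.INTER_CUBIC))
E
```

```text
dock tcp [ 129.893 -197.373   -0.003] z 231.20254055817463 tilt [-0.001  0.002] j7 [ 0.33  0.44 -0.    1.47  0.    1.23 -1.51] F [-0.581  0.545 -0.242] 85.41183772058717 2.225
-0.0011025424592140062 [-0.298 -1.276  4.381]
```

View pics/top1.png

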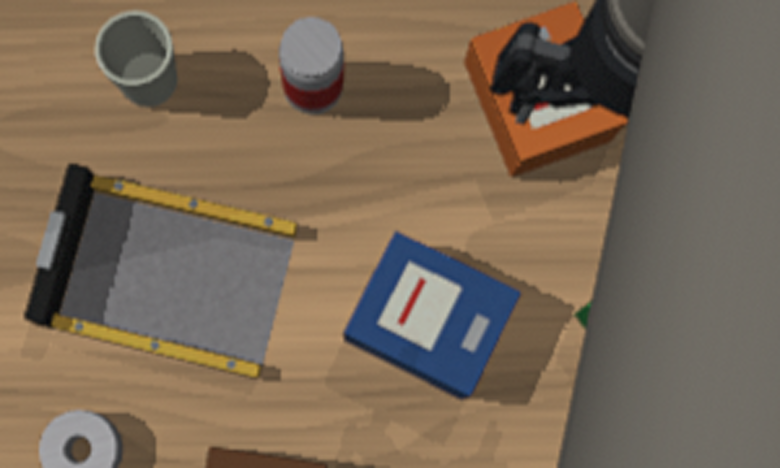

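The gripper shows at about (560,80) in the crop, beyond the box on the far side. The blue box is untouched at (430,315). Next I go down beside its far face.

>>> step_arm --rows '[-0.1, -0.64, 0, 0, 0, 0, -0.2, -0.64, 0, 0, 0, 0, 0, 0, 0.8, 0, 0, 0, 0, 0, 0.8, 0, 0, 0, 0, 0, 0.8, 0, 0, 0, 0, 0, 0.8, 0, 0, 0, 0, 0, 0.7, 0, 0, 0, 0, 0, 0.4, 0, 0, 0, 0, 0, 0.1, 0, 0, 0, 0, 0, 0, 0, 0, 0]'

```text
clock: 3.52
position: [628.5, -187.9, 12.2]
eef_rot: [3.115, -0.406, 0.002]
contact_force: [0.8, -0.2, 0.0]
grip_width: 85.6
finger_force: 0.0
```

```bash
python3 - <<'E'
from h import *
report()
cv2.imwrite("pics/side1.png",cv2.resize(ctrl.read_camera("side")[100:280,180:480,::-1],None,fx=2.6,fy=2.6,interpolation=cv2.INTER_CUBIC))
E
```

```text
dock tcp [ 116.691 -130.76    -0.001] z 12.236143058265526 tilt [0.002 0.   ] j7 [ 0.25  0.63 -0.03  1.7   0.02  0.81 -1.62] F [ 0.816 -0.24   0.006] 85.60580208952773 3.525
```

View pics/side1.png

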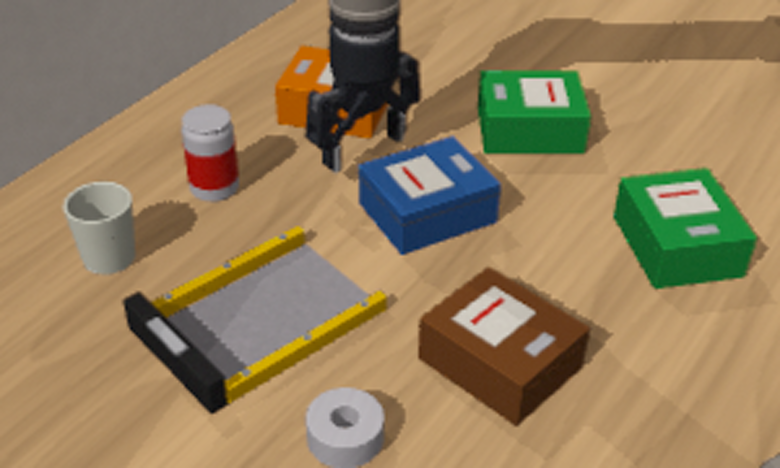

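The fingers (near (330,150) and (395,125)) stand beyond the blue box's far face, clear of the can and the orange box. Now I push slowly towards the robot so the box squares up flush against both fingers.

>>> step_arm --rows '[-0.12, 0, 0, 0, 0, 0, -0.12, 0, 0, 0, 0, 0, -0.12, 0, 0, 0, 0, 0, -0.1, 0, 0, 0, 0, 0, -0.1, 0, 0, 0, 0, 0, -0.1, 0, 0, 0, 0, 0, -0.1, 0, 0, 0, 0, 0, -0.1, 0, 0, 0, 0, 0, -0.1, 0, 0, 0, 0, 0, 0, 0, 0, 0, 0, 0]'

```text
clock: 4.82
position: [580.8, -175.0, 11.4]
eef_rot: [3.115, -0.405, -0.002]
contact_force: [-0.2, -0.4, 0.8]
grip_width: 85.6
finger_force: 0.2
```

```bash
python3 - <<'E'
from h import *
report()
cv2.imwrite("pics/top2.png",cv2.resize(ctrl.read_camera("top")[105:245,205:415,::-1],None,fx=3.8,fy=3.8,interpolation=cv2.INTER_CUBIC))
E
```

```text
dock tcp [  67.259 -130.456    0.   ] z 11.351130646205357 tilt [-0.001  0.   ] j7 [ 0.25  0.56 -0.03  1.83  0.03  0.75 -1.63] F [-0.2   -0.379  0.836] 85.61848965358 4.825
```

View pics/top2.png

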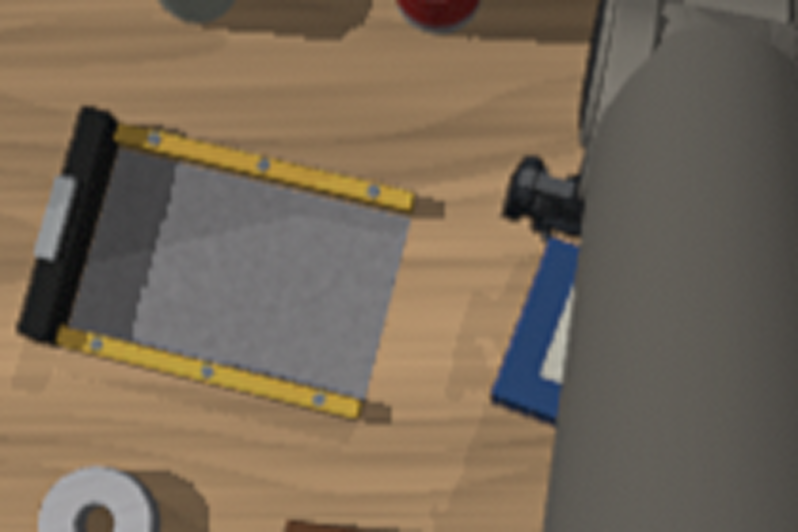

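The arm hides the rear of the box. The visible front edge runs from (550,238) to (493,400). It's still a little askew to the mouth line, which runs from (410,218) to (365,400). I'll work out the pose from that.

```bash
python3 - <<'E'
from h import *
w=ray("top",np.array([(553,238),(493,399)])/3.8-.37+[205,105],55)
a,b=[indock(np.r_[q,0],DOCK)[:2] for q in w]; print(a,b,np.linalg.norm(a-b))
t=np.arctan2(*(a-b)[::-1]); m=b+50*np.array([np.cos(t),np.sin(t)]); print(t, m-60*np.array([-np.sin(t),np.cos(t)]))
E
```

```text
[ 55.648 -88.15 ] [-44.635 -76.583] 100.94875710609116
-0.11483635607574022 [  -1.84  -141.917]
```

>>> step_arm --rows '[0.3, 0, 0, 0, 0, 0, 0.5, 0, 0, 0, 0, 0, 0.2, 0, -0.8, 0, 0, 0, 0, 0, -0.8, 0, 0, 0, 0, 0, -0.8, 0, 0, 0, 0, 0, -0.4, 0, 0, 0, 0, 0, 0, 0, 0, -0.0556, 0, 0, 0, 0, 0, -0.0556, 0, 0, 0, 0, 0, -0.0556]' --grip 0.35

```text
clock: 6.0
position: [628.6, -187.9, 150.0]
eef_rot: [-3.112, -0.425, 0.005]
contact_force: [0.4, 0.0, 0.7]
grip_width: 55.5
finger_force: 0.0
```

>>> step_arm --rows '[0, 0, 0, 0, 0, -0.0556, 0, 0, 0, 0, 0, -0.0556, 0, 0, 0, 0, 0, -0.0556, 0, 0, 0, 0, 0, -0.0556, 0, 0, 0, 0, 0, -0.0556, 0, 0, 0, 0, 0, -0.0552, 0, 0, 0, 0, 0, 0]'

```text
clock: 6.88
position: [628.8, -187.9, 150.1]
eef_rot: [-2.49, -1.913, 0.003]
contact_force: [0.3, 0.3, -0.3]
grip_width: 55.5
finger_force: 0.0
```

```bash
python3 - <<'E'
from h import *
report(); print(yaw(np.pi/2),go(-2,-240,20))
cv2.imwrite("pics/top3.png",cv2.resize(ctrl.read_camera("top")[105:245,205:415,::-1],None,fx=3.8,fy=3.8,interpolation=cv2.INTER_CUBIC))
E
```

```text
dock tcp [ 116.989 -130.69     1.568] z 150.06013138317223 tilt [-0.    -0.003] j7 [ 0.48  0.5  -0.36  1.6   0.19  1.09 -0.18] F [ 0.3    0.261 -0.34 ] 55.51600118398501 6.875
-0.0007469605116883208 [-2.191 -2.368  2.608]
```

```bash
python3 - <<'E'
from h import *
for p in[(423,196),(462,164),(458,230),(494,203)]: print(indock(np.r_[ray("top",p,55)[0],0],DOCK)[:2])
E
```

```text
[  31.08  -257.551]
[ 121.503 -325.973]
[ -23.438 -345.635]
[  52.802 -409.603]
```

View pics/top3.png

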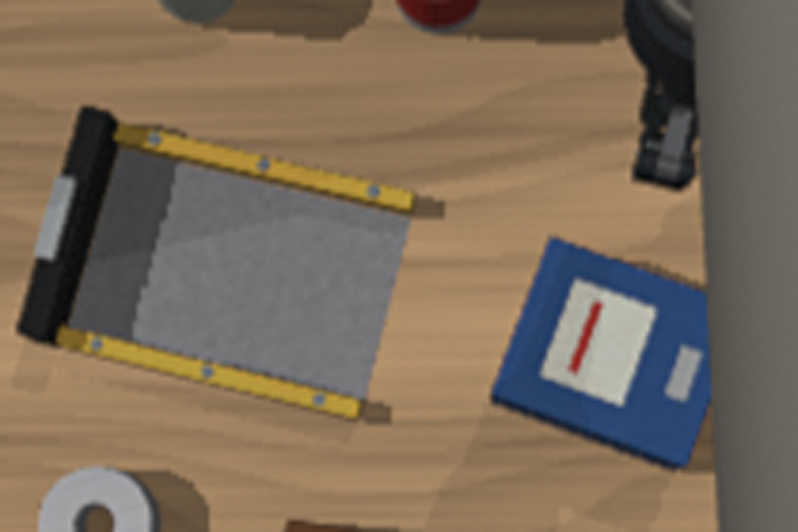

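The box's visible corners are at (550,238), (493,398) and (680,467), which agrees with the pose I estimated. The nearest green box corner is at dock y = -257, so I'll come down in the gap at y = -234.

>>> step_arm --rows '[-0.6, -0.6, 0, 0, 0, 0, -0.6, -0.6, 0, 0, 0, 0, -0.6, -0.6, 0, 0, 0, 0, -0.26, -0.56, 0, 0, 0, 0, 0, 0, 0, 0, 0, 0, 0, 0, 0, 0, 0, 0]'

```text
clock: 7.68
position: [490.2, -256.8, 151.5]
eef_rot: [2.489, 1.915, 0.001]
contact_force: [0.3, 0.5, 0.6]
grip_width: 55.3
finger_force: 0.0
```

```bash
python3 - <<'E'
from h import *
report(); print(yaw(np.pi/2),go(-2,-234,20))
cv2.imwrite("pics/side2.png",cv2.resize(ctrl.read_camera("side")[100:280,180:480,::-1],None,fx=2.6,fy=2.6,interpolation=cv2.INTER_CUBIC))
E
```

```text
dock tcp [   0.593 -232.656    1.57 ] z 151.46248712384414 tilt [0.    0.001] j7 [ 0.69  0.32 -0.35  1.85  0.13  0.99  0.03] F [0.34  0.541 0.59 ] 55.32360347697052 7.675
-0.0002873801120297472 [-0.028 -0.054  2.629]
```

>>> step_arm --rows '[-0.03, -0.05, 0.4, 0, 0, 0, 0, 0, 0.5, 0, 0, 0, 0, 0, 0.5, 0, 0, 0, 0, 0, 0.4, 0, 0, 0, 0, 0, 0.3, 0, 0, 0, 0, 0, 0.3, 0, 0, 0, 0, 0, 0.2, 0, 0, 0, 0, 0, 0, 0, 0, 0]'

```text
clock: 8.72
position: [486.3, -257.7, 20.6]
eef_rot: [-2.488, -1.916, 0.001]
contact_force: [-0.2, 1.3, -0.0]
grip_width: 55.8
finger_force: 0.0
```

```bash
python3 - <<'E'
from h import *
report()
cv2.imwrite("pics/side3.png",cv2.resize(ctrl.read_camera("side")[100:280,180:480,::-1],None,fx=2.6,fy=2.6,interpolation=cv2.INTER_CUBIC))
E
```

```text
dock tcp [  -2.971 -234.57     1.571] z 20.645620389822582 tilt [ 0.    -0.001] j7 [ 0.66  0.49 -0.31  1.95  0.21  0.73 -0.04] F [-0.244  1.253 -0.015] 55.77252232563453 8.725
```

View pics/side3.png

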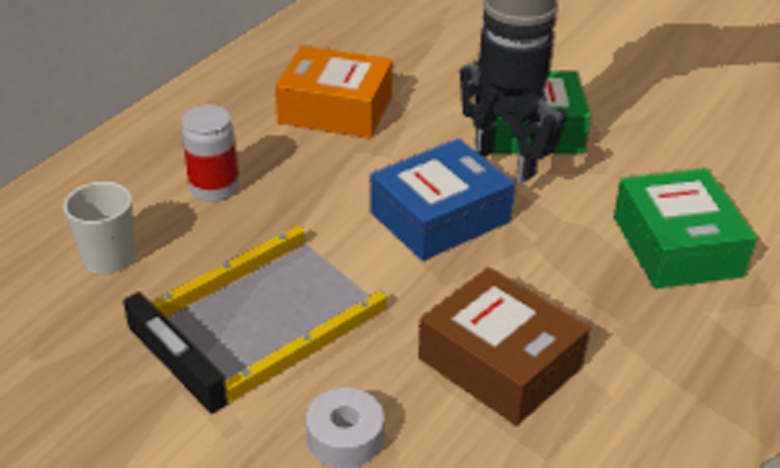

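The fingers are between the blue and green boxes, touching neither (force about 1 N). Next I push straight forward, stopping short of the mouth to check alignment.

>>> step_arm --rows '[0.16, 0, 0, 0, 0, 0, 0.16, 0, 0, 0, 0, 0, 0.16, 0, 0, 0, 0, 0, 0.16, 0, 0, 0, 0, 0, 0.16, 0, 0, 0, 0, 0, 0.16, 0, 0, 0, 0, 0, 0.16, 0, 0, 0, 0, 0, 0.16, 0, 0, 0, 0, 0, 0.16, 0, 0, 0, 0, 0, 0, 0, 0, 0, 0, 0]'

```text
clock: 10.02
position: [505.0, -187.3, 21.3]
eef_rot: [-2.488, -1.918, -0.0]
contact_force: [0.2, -1.3, 1.5]
grip_width: 55.5
finger_force: 0.7
```

```bash
python3 - <<'E'
from h import *
report()
cv2.imwrite("pics/top4.png",cv2.resize(ctrl.read_camera("top")[125:235,205:410,::-1],None,fx=3.9,fy=3.9,interpolation=cv2.INTER_CUBIC))
E
```

```text
dock tcp [  -2.828 -161.694    1.572] z 21.325131952461916 tilt [ 0. -0.] j7 [ 0.54  0.47 -0.32  1.98  0.22  0.72 -0.17] F [ 0.217 -1.328  1.484] 55.47960486671866 10.025
```

View pics/top4.png

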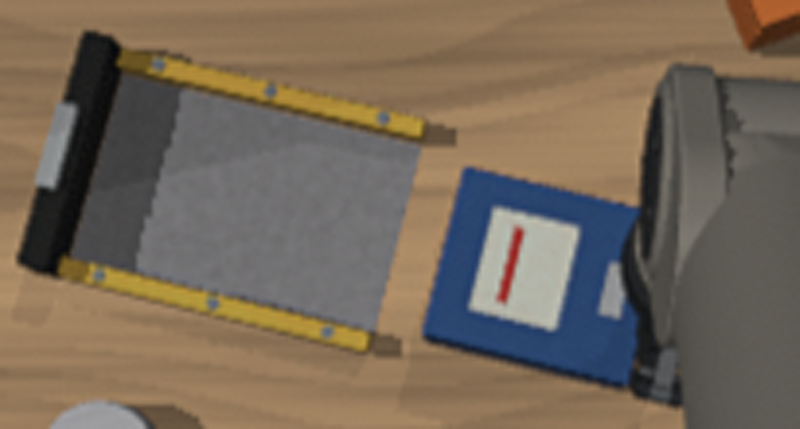

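The front top corners are at (462,168) and (426,335), and the far top edge passes (636,208). The box now looks parallel to the rails.

```bash
python3 - <<'E'
from h import *
w=ray("top",cr([(463,168),(426,334),(636,208)]),55)
a,b,c=[indock(np.r_[q,0],DOCK)[:2] for q in w]; print(a,b,c,np.linalg.norm(a-b),(a+b)/2)
E
```

```text
[ 40.496 -30.569] [-56.802 -33.349] [  41.38  -131.349] 97.33819417878985 [ -8.153 -31.959]
```

It's parallel but about 8 mm towards the robot. I'll shift it back with a flush push on its near face.

>>> step_arm --rows '[-0.4, 0, 0, 0, 0, 0, 0, 0, -0.8, 0, 0, 0, 0, 0, -0.9, 0, 0, 0, 0, 0, -0.9, 0, 0, 0, 0, 0, 0, 0, 0, 0.0556, 0, 0, 0, 0, 0, 0.0556, 0, 0, 0, 0, 0, 0.0556, 0, 0, 0, 0, 0, 0.0556, 0, 0, 0, 0, 0, 0.0556, 0, 0, 0, 0, 0, 0.0556]'

```text
clock: 11.32
position: [499.5, -205.9, 150.4]
eef_rot: [-3.113, -0.406, 0.002]
contact_force: [-1.0, 0.1, 0.4]
grip_width: 55.3
finger_force: 0.0
```

>>> step_arm --rows '[0, 0, 0, 0, 0, 0.0556, 0, 0, 0, 0, 0, 0.0556, 0, 0, 0, 0, 0, 0.0556, 0, 0, 0, 0, 0, 0]'

```text
clock: 11.82
position: [499.6, -206.2, 150.5]
eef_rot: [-3.114, 0.402, 0.003]
contact_force: [-0.7, 0.2, 0.5]
grip_width: 55.5
finger_force: 0.0
```

```bash
python3 - <<'E'
from h import *
report(); print(yaw(0),go(-87,-93,15))
for p in[(325,247),(280,243),(316,303)]: print(indock(np.r_[ray("top",p,55)[0],0],DOCK)[:2])
E
```

```text
dock tcp [  -3.288 -181.354    0.002] z 150.5324479439809 tilt [-0.002 -0.001] j7 [ 0.4   0.28 -0.1   1.89  0.03  0.97 -1.55] F [-0.698  0.17   0.464] 55.52620252186549 11.825
0.0005813531689239254 [-1.666 -1.767  2.716]
[-128.286  -76.213]
[-143.618   20.514]
[-247.008  -86.023]
```

>>> step_arm --rows '[-0.5, -0.5, 0, 0, 0, 0, -0.6, -0.6, 0, 0, 0, 0, -0.57, -0.67, 0, 0, 0, 0, 0, 0, 0, 0, 0, 0, 0, 0, 0.7, 0, 0, 0, 0, 0, 0.7, 0, 0, 0, 0, 0, 0.6, 0, 0, 0, 0, 0, 0.4, 0, 0, 0, 0, 0, 0.3, 0, 0, 0, 0, 0, 0, 0, 0, 0]'

```text
clock: 13.08
position: [441.3, -100.8, 15.4]
eef_rot: [-3.115, 0.406, 0.003]
contact_force: [-0.4, 0.2, 0.3]
grip_width: 55.4
finger_force: 0.0
```

```bash
python3 - <<'E'
from h import *
report(); print(yaw(0),go(-62,-93,15))
E
```

```text
dock tcp [-86.508 -94.357  -0.001] z 15.400266153366436 tilt [-0.002  0.   ] j7 [ 0.26  0.36 -0.15  2.18  0.09  0.61 -1.79] F [-0.358  0.199  0.253] 55.3509135252526 13.075
-0.0002807375726933323 [ 0.49  -0.028  0.007]
```

>>> step_arm --rows '[0.09, 0, 0, 0, 0, 0, 0.09, 0, 0, 0, 0, 0, 0.08, 0, 0, 0, 0, 0, 0.08, 0, 0, 0, 0, 0, 0.08, 0, 0, 0, 0, 0, 0.07, 0, 0, 0, 0, 0, 0, 0, 0, 0, 0, 0, 0, 0, 0, 0, 0, 0]'

```text
clock: 14.08
position: [465.0, -106.9, 15.9]
eef_rot: [3.115, -0.407, -0.002]
contact_force: [-1.8, -0.1, -1.7]
grip_width: 55.6
finger_force: 1.0
```

>>> step_arm --rows '[-0.3, 0, 0, 0, 0, 0, -0.2, 0, 0, 0, 0, 0, 0, 0, -0.7, 0, 0, 0, 0, 0, -0.8, 0, 0, 0, 0, 0, -0.8, 0, 0, 0, 0, 0, -0.4, 0, 0, 0, 0, 0, 0, 0, 0, 0]'

```text
clock: 14.95
position: [442.5, -100.8, 152.9]
eef_rot: [3.115, -0.407, 0.007]
contact_force: [-0.3, 0.5, -0.9]
grip_width: 56.1
finger_force: 0.0
```

>>> step_arm --rows '[0, 0.6, 0, 0, 0, -0.0556, 0, 0, 0, 0, 0, -0.0556, 0, 0, 0, 0, 0, -0.0556, 0, 0, 0, 0, 0, -0.0556, 0, 0, 0, 0, 0, -0.0556, 0, 0, 0, 0, 0, -0.0556, 0, 0, 0, 0, 0, -0.0556, 0, 0, 0, 0, 0, -0.0556, 0, 0, 0, 0, 0, -0.0552, 0, 0, 0, 0, 0, 0]'

```text
clock: 16.2
position: [432.7, -129.4, 150.0]
eef_rot: [-2.491, -1.911, 0.002]
contact_force: [0.4, -0.5, -0.7]
grip_width: 55.5
finger_force: 0.0
```

```bash
python3 - <<'E'
from h import *
report(); print(yaw(np.pi/2),go(0,-185,21))
E
```

```text
dock tcp [ -87.542 -124.145    1.567] z 150.0007935307818 tilt [ 0.    -0.002] j7 [ 0.46  0.14 -0.29  2.08  0.05  0.93 -0.12] F [ 0.438 -0.483 -0.719] 55.519396470877425 16.2
-0.0011033397254605899 [-1.211  1.76   2.576]
```

Next, over to the rear of the box at (0,-185); then down and a picture.

>>> step_arm --rows '[-0.6, 0.4, 0, 0, 0, 0, -0.6, 0.4, 0, 0, 0, 0, 0, 0.5, 0, 0, 0, 0, 0, 0.46, 0, 0, 0, -0.001, 0, 0, 0.7, 0, 0, 0, 0, 0, 0.7, 0, 0, 0, 0, 0, 0.6, 0, 0, 0, 0, 0, 0.4, 0, 0, 0, 0, 0, 0.18, 0, 0, 0, 0, 0, 0, 0, 0, 0]'

```text
clock: 17.45
position: [502.9, -209.9, 21.7]
eef_rot: [-2.488, -1.917, 0.001]
contact_force: [0.0, 0.0, -0.9]
grip_width: 55.5
finger_force: 0.0
```

```bash
python3 - <<'E'
from h import *
report(); print(yaw(np.pi/2))
cv2.imwrite("pics/top5.png",cv2.resize(ctrl.read_camera("top")[125:235,205:410,::-1],None,fx=3.9,fy=3.9,interpolation=cv2.INTER_CUBIC))
E
```

```text
dock tcp [   0.881 -184.089    1.571] z 21.677308744184366 tilt [ 0.    -0.001] j7 [ 0.49  0.47 -0.21  1.97  0.15  0.72 -0.07] F [ 0.012  0.034 -0.903] 55.529784641549675 17.45
0.00020415867736094624
```

View pics/top5.png

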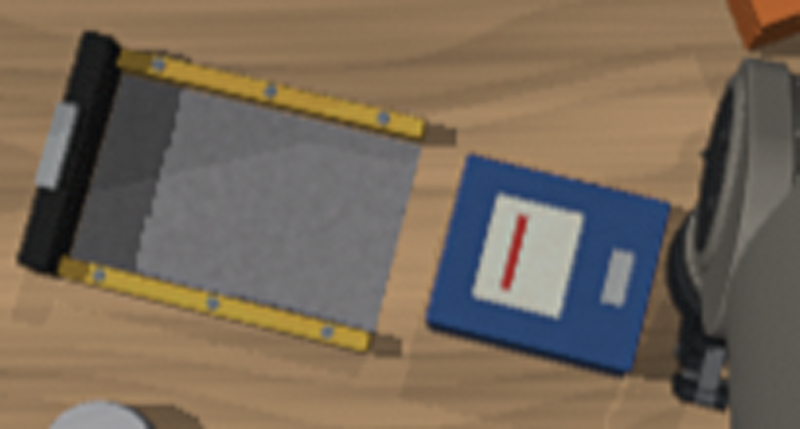

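The whole box top is now visible, with corners at (470,155), (670,205), (632,370) and (429,323), parallel to the rails. Measuring it.

```bash
python3 - <<'E'
from h import *
q,r=boxpose(cr([(470,154),(671,205),(632,370),(429,323)])); print(indock(q,DOCK),r)
E
```

```text
[ -0.482 -91.507   0.002] [[ 0.316  1.017]
 [ 1.459 -1.687]
 [-2.045 -1.195]
 [ 0.269  1.865]]
```

```bash
cat >> h.py <<'E'
def edge():  # far top edge of the blue box in dock frame (1 mm grid, z=55 plane)
    img=ctrl.read_camera("top"); m=ctrl.camera_model("top"); M=R.from_rotvec(m['orientation']).as_matrix()
    X,Y=np.meshgrid(np.arange(20,80,.5),np.arange(-170,200,1.))
    c,s=np.cos(DOCK[2]),np.sin(DOCK[2])
    P=np.stack([DOCK[0]+c*X-s*Y,DOCK[1]+s*X+c*Y,55+0*X],-1)-m['xyz']; C=P@M
    g=cv2.remap(img,(m['fx']*C[...,0]/C[...,2]+m['cx']).astype('f4'),(m['fy']*C[...,1]/C[...,2]+m['cy']).astype('f4'),cv2.INTER_CUBIC).astype(int)
    k=(g[...,2]-g[...,0]>40); ok=k[:,5:20].mean(1)>.9
    y=Y[ok,0]; x=np.array([X[0,np.flatnonzero(r)].max() for r in k[ok]])
    if len(y)<20: print("few",len(y)); return
    t=(y>y.max()-75)&(y<y.max()-5); p=np.polyfit(y[t],x[t],1)
    print("front y",y.max(),"far edge x at front",np.polyval(p,y.max()),"rear",np.polyval(p,y.max()-120),"yaw",-p[0],"n",t.sum())
E
python3 -c "from h import *; edge()"
```

```text
front y -32.0 far edge x at front 48.082006702974454 rear 48.64547549224973 yaw 0.00469557324396064 n 17
```

>>> step_arm --rows '[0.16, 0, 0, 0, 0, 0, 0.16, 0, 0, 0, 0, 0, 0.16, 0, 0, 0, 0, 0, 0.16, 0, 0, 0, 0, 0, 0.16, 0, 0, 0, 0, 0, 0.16, 0, 0, 0, 0, 0, 0.14, 0, 0, 0, 0, 0, 0, 0, 0, 0, 0, 0]'

```text
clock: 18.55
position: [518.0, -156.2, 22.5]
eef_rot: [2.487, 1.919, 0.002]
contact_force: [-0.4, -2.0, 1.3]
grip_width: 55.3
finger_force: 0.9
```

```bash
python3 -c "from h import *; report(); edge()"
```

```text
dock tcp [   1.76  -128.318    1.573] z 22.534973304249306 tilt [0.    0.001] j7 [ 0.39  0.47 -0.22  1.98  0.15  0.71 -0.18] F [-0.395 -2.043  1.31 ] 55.274811658311904 18.55
front y 2.0 far edge x at front 48.59671614561738 rear 47.46030350775362 yaw -0.00947010531553129 n 16
```

```bash
sed -i 's/k\[:,5:20\]/k[:,34:46]/' h.py; python3 -c "from h import *; edge(); print(go(0.5,-20,22.5))"
```

```text
front y 2.0 far edge x at front 48.364084764340525 rear 47.46748264523204 yaw -0.007471684325904055 n 69
[ 2.166 -0.014 -0.004]
```

>>> step_arm --rows '[0.15, -0.005, 0, 0, 0, 0, 0.15, -0.005, 0, 0, 0, 0, 0.15, -0.005, 0, 0, 0, 0, 0.15, -0.005, 0, 0, 0, 0, 0.15, -0.005, 0, 0, 0, 0, 0.15, -0.005, 0, 0, 0, 0, 0, 0, 0, 0, 0, 0, 0, 0, 0, 0, 0, 0]'

```text
clock: 19.65
position: [527.5, -112.1, 22.3]
eef_rot: [-2.486, -1.92, -0.001]
contact_force: [-0.1, -0.5, 0.2]
grip_width: 55.4
finger_force: 0.0
```

```bash
python3 -c "from h import *; report(); edge()"
```

```text
dock tcp [ -0.297 -83.214   1.573] z 22.259539424180318 tilt [ 0.001 -0.   ] j7 [ 0.32  0.46 -0.23  1.98  0.16  0.71 -0.26] F [-0.067 -0.536  0.175] 55.376989595703684 19.65
front y 48.0 far edge x at front 46.826709526592595 rear 46.055230859146754 yaw -0.00642898889538204 n 59
```

Alignment holds, about 2 mm off centre. I continue with a slight outward bias.

>>> step_arm --rows '[0.17, 0.008, 0, 0, 0, 0, 0.17, 0.008, 0, 0, 0, 0, 0.17, 0.008, 0, 0, 0, 0, 0.17, 0.008, 0, 0, 0, 0, 0.17, 0.004, 0, 0, 0, 0, 0.17, 0.004, 0, 0, 0, 0, 0.17, 0, 0, 0, 0, 0, 0, 0, 0, 0, 0, 0, 0, 0, 0, 0, 0, 0]'

```text
clock: 20.82
position: [544.8, -55.4, 22.5]
eef_rot: [2.487, 1.919, 0.002]
contact_force: [0.1, -0.3, 0.6]
grip_width: 55.6
finger_force: 0.0
```

```bash
python3 -c "from h import *; report(); edge()"
```

```text
dock tcp [  1.945 -23.974   1.573] z 22.521318054443473 tilt [0.001 0.001] j7 [ 0.22  0.48 -0.24  1.96  0.16  0.72 -0.38] F [ 0.089 -0.304  0.554] 55.62002854509731 20.825
front y 107.0 far edge x at front 49.853072853072874 rear 39.66992266992264 yaw -0.08485958485958525 n 27
```

```bash
sed -i 's/^    t=(y>y.max/    if dbg: print(np.c_[y,x][::5].T)\n    t=(y>y.max/; s/def edge():/def edge(dbg=0):/' h.py; python3 -c "
from h import *
edge(1)
img=ctrl.read_camera('top').astype(int); m=ctrl.camera_model('top');M=R.from_rotvec(m['orientation']).as_matrix()
for y in (100,80,60,40,20,0):
  r=''
  for x in range(-60,61,8):
    c=M.T@(np.r_[d2w(x,y),55]-m['xyz']); r+=str(img[int(round(m['fy']*c[1]/c[2]+m['cy'])),int(round(m['fx']*c[0]/c[2]+m['cx']))])+' '
  print(y,r)
"
```

```text
[[ 75.   80.   85.   90.   95.  100.  105. ]
 [ 43.   49.   48.5  49.   48.5  48.5  48.5]]
front y 107.0 far edge x at front 49.54436304436305 rear 41.77879527879522 yaw -0.06471306471306526 n 27
100 [107 107 111] [68 69 74] [ 44  71 114] [ 43  69 112] [ 45  72 114] [ 42  69 112] [ 43  70 111] [ 44  71 113] [ 42  69 113] [ 43  69 112] [ 43  69 112] [ 44  71 114] [ 42  70 112] [ 44  72 114] [152 123  47] [176 140  57] 
80 [108 107 111] [28 36 49] [ 44  70 113] [ 43  70 113] [188 186 172] [185 185 172] [185 187 175] [185 188 177] [185 187 175] [185 186 173] [184 186 173] [172 176 167] [ 40  68 111] [ 43  71 115] [131 103  40] [101  95  87] 
60 [91 91 95] [31 37 50] [ 44  72 116] [ 43  70 113] [163 162 157] [183 185 172] [184 185 173] [184 185 173] [186 185 173] [137 136 127] [114 110 102] [108 104  97] [118 114 106] [117 114 105] [115 112 104] [114 110 103] 
40 [93 92 94] [82 79 73] [94 89 82] [93 91 84] [96 93 87] [98 94 88] [97 94 87] [100  96  89] [100  97  90] [100  97  91] [102  97  91] [102  98  91] [102  98  91] [102  98  91] [102  98  91] [102  99  91] 
20 [100  98  90] [101  98  91] [101  98  91] [102  99  92] [102  98  91] [101  97  91] [101  98  91] [102  99  92] [101  98  90] [100  97  90] [100  96  90] [100  98  90] [100  97  89] [98 95 89] [99 95 88] [97 93 87] 
0 [101  97  90] [101  97  90] [100  97  90] [100  97  90] [99 96 90] [100  96  89] [98 96 88] [99 95 89] [99 94 89] [97 94 87] [96 93 86] [96 92 85] [94 90 84] [94 91 85] [91 88 82] [90 88 82]
```

Only the arm's occlusion upset that fit: the far edge is a constant 48.5–49, so the box is straight and centred. About 82 mm to go.

>>> step_arm --rows '[0.17, -0.004, 0, 0, 0, 0, 0.17, -0.004, 0, 0, 0, 0, 0.17, -0.004, 0, 0, 0, 0, 0.17, -0.004, 0, 0, 0, 0, 0.17, -0.004, 0, 0, 0, 0, 0.17, -0.004, 0, 0, 0, 0, 0.17, 0, 0, 0, 0, 0, 0.17, 0, 0, 0, 0, 0, 0.08, 0, 0, 0, 0, 0, 0, 0, 0, 0, 0, 0]'

```text
clock: 22.22
position: [561.7, 15.2, 22.3]
eef_rot: [-2.486, -1.919, -0.002]
contact_force: [0.0, -0.7, 0.1]
grip_width: 55.7
finger_force: 0.0
```

```bash
python3 -c "from h import *; report(); edge(1)"
```

```text
dock tcp [ 0.22  48.617  1.573] z 22.25925290335873 tilt [0.001 0.   ] j7 [ 0.09  0.5  -0.25  1.93  0.17  0.74 -0.51] F [ 0.022 -0.669  0.128] 55.67503786496198 22.225
few 0
```

Now small steps to contact with the stop, watching the force.

>>> step_arm --rows '[0.08, 0, 0, 0, 0, 0, 0.06, 0, 0, 0, 0, 0, 0, 0, 0, 0, 0, 0]'

```text
clock: 22.65
position: [563.4, 20.9, 22.3]
eef_rot: [2.487, 1.919, 0.001]
contact_force: [0.2, -3.2, -0.2]
grip_width: 55.4
finger_force: 1.1
```

>>> step_arm --rows '[0.03, 0, 0, 0, 0, 0, 0.03, 0, 0, 0, 0, 0, 0, 0, 0, 0, 0, 0]'

```text
clock: 23.02
position: [564.2, 23.9, 22.3]
eef_rot: [-2.487, -1.919, -0.001]
contact_force: [-0.1, -3.1, -1.2]
grip_width: 55.3
finger_force: 1.3
```

```bash
python3 -c "from h import *; report()"
```

```text
dock tcp [ 0.38  57.604  1.573] z 22.297582463283632 tilt [0. 0.] j7 [ 0.08  0.5  -0.25  1.92  0.17  0.74 -0.52] F [-0.121 -3.064 -1.24 ] 55.2584475541254 23.025
```

>>> step_arm --rows '[0.04, 0, 0, 0, 0, 0, 0, 0, 0, 0, 0, 0]'

```text
clock: 23.28
position: [564.5, 25.0, 22.3]
eef_rot: [2.487, 1.918, -0.001]
contact_force: [-1.3, -4.5, 1.6]
grip_width: 55.5
finger_force: 2.3
```

>>> step_arm --rows '[0.04, 0, 0, 0, 0, 0, 0, 0, 0, 0, 0, 0]'

```text
clock: 23.52
position: [564.4, 25.0, 22.3]
eef_rot: [2.487, 1.917, -0.005]
contact_force: [-2.4, -7.4, 3.1]
grip_width: 55.0
finger_force: 4.0
```

>>> step_arm --rows '[0.06, 0, 0, 0, 0, 0, 0, 0, 0, 0, 0, 0]'

```text
clock: 23.78
position: [564.4, 24.9, 22.3]
eef_rot: [2.486, 1.915, -0.011]
contact_force: [-3.7, -13.6, 5.6]
grip_width: 55.5
finger_force: 6.5
```

```bash
python3 -c "from h import *; report()"
```

```text
dock tcp [ 0.345 58.64   1.571] z 22.27409399044504 tilt [-0.008 -0.002] j7 [ 0.07  0.5  -0.24  1.92  0.18  0.75 -0.54] F [ -3.652 -13.64    5.583] 55.501330089999556 23.775
```

The box is against the stop: the force rose to 14 N with no further motion, and the TCP is at y = 58.6 against about 58 expected. Retreating straight back, then up.

>>> step_arm --rows '[-0.2, 0, 0, 0, 0, 0, -0.3, 0, 0, 0, 0, 0, -0.4, 0, 0, 0, 0, 0, -0.2, 0, -0.6, 0, 0, 0, 0, 0, -0.9, 0, 0, 0, 0, 0, -0.9, 0, 0, 0, 0, 0, -0.8, 0, 0, 0, -0.8, 0, -0.6, 0, 0, 0, -0.9, 0, 0, 0, 0, 0, -0.9, 0, 0, 0, 0, 0]'

```text
clock: 25.02
position: [518.3, -150.5, 212.9]
eef_rot: [2.487, 1.918, 0.002]
contact_force: [-0.2, 0.1, -0.0]
grip_width: 55.7
finger_force: 0.0
```

>>> step_arm --rows '[-0.9, 0, 0, 0, 0, 0, -0.9, 0, 0, 0, 0, 0, -0.9, 0, 0, 0, 0, 0, -0.5, 0, 0, 0, 0, 0, 0, 0, 0, 0, 0, 0, 0, 0, 0, 0, 0, 0]'

```text
clock: 25.78
position: [478.4, -302.2, 212.1]
eef_rot: [-2.486, -1.92, -0.001]
contact_force: [-0.0, 0.7, 0.1]
grip_width: 55.2
finger_force: 0.0
```

```bash
python3 - <<'E'
from h import *
report(); edge(1)
a=cv2.imread("pics/top0.png").astype(int); b=ctrl.read_camera("top")[:,:,::-1]; d=np.abs(a-b).max(2)
for n,(u,v) in dict(cup=(252,92),can=(320,95),wheel=(230,243),brown=(299,272),orange=(410,103)).items(): print(n,(d[v-20:v+20,u-18:u+18]>40).mean())
cv2.imwrite("pics/end.png",b)
E
```

```text
dock tcp [   0.798 -279.529    1.573] z 212.14347744714507 tilt [ 0.001 -0.   ] j7 [ 0.58  0.27 -0.11  1.76  0.03  1.12  0.2 ] F [-0.027  0.701  0.088] 55.23092324867028 25.775
[[ 71.   76.   81.   86.   91.   96.  101.  106.  111.  116.  121.  126.
  131.  136.  141.  146.  151.  156.  161.  166.  171.  176.  181.  186. ]
 [ 46.   48.   47.5  48.   47.5  47.5  47.5  47.5  47.5  47.5  47.5  48.
   47.5  48.   47.5  48.   47.5  47.5  47.5  47.5  47.5  48.   48.   48.5]]
front y 189.0 far edge x at front 47.82913165266107 rear 47.254780172938744 yaw -0.004786262331019401 n 69
cup 0.0
can 0.0
wheel 0.0
brown 0.0
orange 0.0
```

The box lies at y = 71 to 189 (home is 70 to 190), centred and straight, and nothing else has moved. Handing in.

```bash
python3 -c "from bench import ctrl; print(ctrl.job_done())"
```

```text
the job is handed in; nothing more can be done
None
```

I pushed the blue box fully home against the stop, about 1 mm off the lane's centre line and straight to within 0.005 rad; by the camera measurements it stayed about 8 mm clear of the wet rails, the cup, can, wheel, and brown and orange boxes show no movement, the robot is clear of everything, and I handed the job in at about 26 s.

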